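Rehang the burner guard on its sprung hinge pin

ROBOT

A 6-joint arm with a two-finger parallel gripper is mounted at the origin on the work surface. World frame = base frame: x ahead of the robot, y to its left, z up, the work surface at z = 0. Lengths are in m, angles in rad, forces in N, time in s.
With the tool pointing down it reaches from about 0.35 to 0.95 m from the base axis. Payload 17.4 kg.
Tool frame: the origin (TCP) lies at the very end of the fingers, on their centre line; the grasp point (between the pads) lies env.grasp_offset behind it (env.grasp_offset is the distance from the TCP to the grasp point, in m); z points along the fingers, y is the direction in which the jaws open and shut (so a half turn about z gives the same grasp; the last joint's range is limited). The gripper opens to 93 mm and grips with 3 to 60 N. Pads are 15 mm wide; open, the fingers measure 128 mm over their backs; the gripper's body (75 mm by 188 mm) begins 65 mm behind the grasp point.
Start: joints at [-1.348, 0.116, 1.442, -0, 1.584, -0.038], TCP at [0.174, -0.652, 0.192] pointing down, gripper open.
Joint ranges: [-2.83, 2.83], [-0.83, 2.19], [0.07, 2.5], [-1.14, 4.28], [0.01, 3], [-2.97, 2.97]. Speed limits (rad/s): [1.89, 1.89, 2.22, 3.14, 3.14, 3.14].

INTERFACE

Orientations are given as [roll, pitch, yaw] about the fixed x, y, z axes, in that order (R = Rz(yaw) Ry(pitch) Rx(roll)).
In Python, from workcell import env, hand, kinematics, monitor, eyes, order gives the robot as it stands. Calls block until the motion is done:
- env.goto(position, orientation): joint-space move of the TCP to a pose.
- env.servo_line(position, feed=0.15, frame=None, contact_N=None): straight line of the TCP; frame=None keeps the orientation; feed is the mean speed in m/s. With contact_N (N) it stops when the force on the tool has changed by that much, and returns True; else False.
- env.move_joints(angles): joint-space move.
- hand.move_gripper(opening, squeeze=None): opening from 0.0 (shut) to 1.0 (fully open); squeeze is the grip in N (None keeps the last); returns when the fingers have stopped.
- env.dwell(seconds).
- kinematics.inverse_kinematics(position, orientation): joint angles nearest the present ones, or None.
- monitor.sense(): the state.
- eyes.get_image(name): name is "scene" or "top" or "wrist"; returns a dict with "image" (400x640x3 uint8, blue, green, red), "depth" (400x640 float32, m along the optical axis (not along the pixel's ray), 0 where there is no reading), "fx", "fy", "cx", "cy" (pixels), "origin" and "attitude" of the camera in the world; the wrist camera has in their place "hand_eye" (4x4, takes a point from camera to tool coordinates, whose origin is the TCP and whose axes are the flange's). Camera axes: x right, y up, looking along -z (the intrinsics and any distortion apply to the point x, -y, -z); pixel columns grow to the right and rows downward; lengths in m; the calibration is good to about 2 mm. A picture is of the moment at which its call begins: read the wrist's pose just before it.
A pose or a line that the arm cannot do raises env.Unreachable and nothing moves.
- order.job_done(): hands the job in, once; it reports no verdict.
The state is a dict: "time": time; "q": joint angles; "dq": joint speeds; "effort": joint torques, N m; "position": TCP position; "eef_rot": TCP orientation; "contact_force": force on the tool from outside, world axes, zero at the start; "ft_torque": the same for the moment, N m; "gripper_width": opening from 0.0 (shut) to 1.0 (fully open).
Only numpy, scipy, OpenCV 4.12 (cv2) and the standard library are available. Lean on these libraries where they do the work, as an engineer would, in place of code of your own. Each camera call takes 0.05 s, during which the arm holds its last target.

TASK

At the glass bench, take the metal guard flap off its parking frame: squeeze its two tabs together so that the sprung hinge pin draws back out of its hole, and lift the flap off. Hang it on the frame in front of the burner the same way round: with the pin still held back, lower it gently until its hinge bears fully down in both hooks, then let the pin spring out into its hole and leave the flap hanging. Do not force or jar it against either frame, do not let it drop, and leave the glassware and the wood block alone.

Things in the scene. Friction and masses are not known exactly. Their poses are not given: they have to be found in the camera images.
- guard: Loose guard flap, 0.35-0.53 kg. Origin on its hinge axis, mid-width; y along the axis towards the sprung pin, z up as it hangs, x through the plate. Plate 4 mm thick, 120 (y) wide from z +14 to -12 mm, 112 below that to -85 mm; rib 12 mm thick on its lower edge. Hinge stubs, 10 mm diameter, reach to y -76 and +76 mm. Two tabs rise mid-width to z +52 mm. It swings about stubs or pinch.
- pinch (a point): Point of the guard between its two upright tabs, 38 mm above its origin: where to hold. Tabs 6 mm thick, 24 mm wide (x), from the plate's top edge (24 mm below this point) to 14 mm above it. Outer faces, along the guard's y: fixed tab -16 mm; pin's tab +30 mm with the pin out, +16 mm drawn back. Squeezing them from 46 to 32 mm over all draws the pin; keep squeezing to carry the flap.
- pin (a joint): Draw of the sprung hinge pin along the guard's -y: 0 = fully out, 0.014 m = fully drawn back, at its stop. Its spring needs about 4 N at 0 and 7 N at the stop and throws it out when the tabs are let go. Pin diameter 8 mm.
- pin_tip (a point): Free end of the sprung pin, on the hinge axis: 94 mm from the guard's origin along its y when out, 80 mm when drawn back.
- rest: Fixed parking frame, without burner, where the guard hangs at first. Origin: underside, mid-width; y along its hinge line, z up. Base x -55..75, y -104..112, 10 mm thick; two posts carry open-topped hooks at y -66 and +66 mm and, at y +84 to +92 mm, a keeper plate with an 11 mm square hole for the pin, 23 mm higher than the hinge axis. Seated hinge axis at x 0, z 150 mm.
- burner: Fixed frame with a brass burner behind it (x +33 to +110, top z 112 mm): where the guard must hang. Base, hooks, keeper (on its own +y side) and frame axes as on the parking frame, but hooks and keeper are set, together and rigidly, at an unmeasured height: the seated hinge axis is at x 0 and anywhere from z 134 to 174 mm, new each time. Find it by touch or sight.
- burner_mid (a point): Point of the burner frame 106 mm above its origin, level with its post tops, under the hinge line. Hooks: 8 mm thick (y), slot 12 mm wide (x) that widens upward to about 25 mm, tops 18 mm above the seated axis. Play: 2 mm each way along y, stubs 1 mm in slots, pin 1.5 mm in hole, so the pin enters only when the guard is fully down. Over 30 N on a frame is forcing; let go over 1 mm up is a drop.
- tumbler: Clear glass tumbler, 64 mm across, 75 mm high; bystander. Origin: centre of underside.
- jar: Amber glass jar with a metal cap, 60 mm across, 90 mm high; bystander. Origin: centre of underside.
- block: Pale wood block 60 x 100 x 40 mm; bystander. Origin: centre of underside.
Things that resemble listed ones, but are neither listed nor needed, are in the scene too. Of the things that look like the guard, the middle-sized one is meant.

How it is judged:
By the outcome, as a careful person would: the job done as asked, in the order asked, and still so for the second after the job is handed in, with the robot touching nothing.
It also fails if it takes over 54 s, if anything falls off the work surface, if the arm or the gripper's body presses on something with over 40 N, if the wrist force passes 120 N, or if a joint passes its speed limit or range.

## Working session

There is one attempt and no reset: what is moved stays moved. The work goes in short steps, each a Python script; the robot and the scene stay as the last script left them, time stands still between calls to the robot, and variables do not carry over. Pictures are saved under pics/ and viewed, and the job is handed in when it is done.

```bash
ls; mkdir -p pics; cat > h.py <<'E'
from workcell import env, hand, kinematics, monitor, eyes, order
import numpy as np, cv2
E
python3 - <<'E'
from h import *
for n in ("scene","top"):
    d=eyes.get_image(n); cv2.imwrite(f"pics/{n}0.png",d["image"])
    np.save(f"pics/{n}0.npy",d,allow_pickle=True)
    print(n,{k:(v.tolist() if hasattr(v,'tolist') else v) for k,v in d.items() if k not in("image","depth")}, (d["depth"]>0).mean())
s=monitor.sense();print(s, env.grasp_offset)
E
```

```text
pics
scene {'fx': 401.0165032758403, 'fy': 401.0165032758403, 'cx': 320.29510901786335, 'cy': 195.81183900415976, 'origin': [1.3246883525086952, -0.5409992923155255, 0.7101831657258298], 'attitude': [1.0233044451607352, -0.02090132212834961, 0.9494328779164932]} 0.9957265625
top {'fx': 465.5330110281089, 'fy': 465.5330110281089, 'cx': 316.3954972047414, 'cy': 204.16558724884524, 'origin': [0.49275770240199296, -0.01722169391896187, 1.4772019018254907], 'attitude': [0.04899611738605092, -0.0014245860206083538, -1.5849768501513095]} 0.996078125
{'time': 0.1, 'q': array([-1.34780875e+00,  1.16443909e-01,  1.44217461e+00, -4.27505218e-05,
        1.58397822e+00, -3.77922175e-02]), 'dq': array([ 0.00067928, -0.00089637, -0.00111588,  0.00032248,  0.00145549,
        0.00140248]), 'effort': array([ 2.36693922e-03, -7.22890162e+01, -6.23867011e+01,  7.82586588e-02,
        2.28559272e-02, -6.92006051e-05]), 'position': array([ 0.17397756, -0.65199148,  0.19108985]), 'eef_rot': array([-3.14058767e+00,  4.77924446e-06,  2.60779259e-01]), 'contact_force': array([-0.22291277, -0.40826813,  0.18000461]), 'ft_torque': array([ 0.03770573,  0.05217783, -0.00216154]), 'gripper_width': 0.9963226673365857} 0.0188
```

View pics/scene0.png

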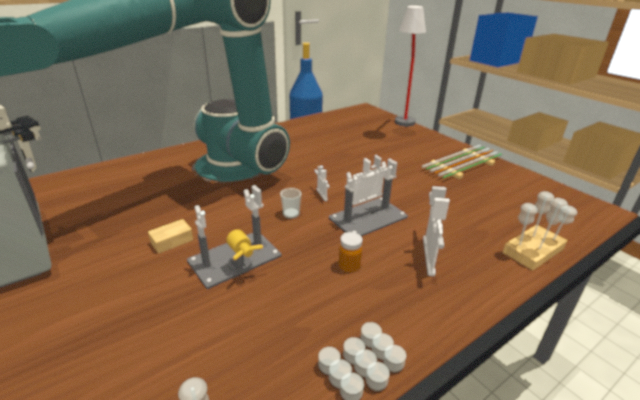

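View pics/top0.png

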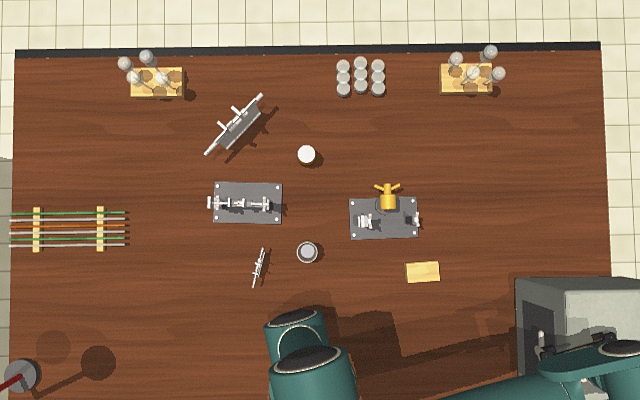

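The guard-like things in the top view are a large one at (235,125), a small one at (258,267), and a middle-sized one hanging on the frame without a burner at (245,204). The last one fits the description; I'll confirm it in an enlarged crop.

```bash
python3 - <<'E'
from h import *
t=cv2.imread("pics/top0.png");s=cv2.imread("pics/scene0.png")
a=cv2.resize(t[175:245,195:295],(400,280),interpolation=cv2.INTER_CUBIC)
b=cv2.resize(t[175:245,335:435],(400,280),interpolation=cv2.INTER_CUBIC)
c=cv2.resize(s[145:245,310:420],(400,300)[::1],interpolation=cv2.INTER_CUBIC)
e=cv2.resize(s[180:285,180:290],(400,300),interpolation=cv2.INTER_CUBIC)
cv2.imwrite("pics/crop0.png",np.vstack([np.hstack([a,b]),np.hstack([c,e])]))
E
```

```text
(no output)
```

View pics/crop0.png

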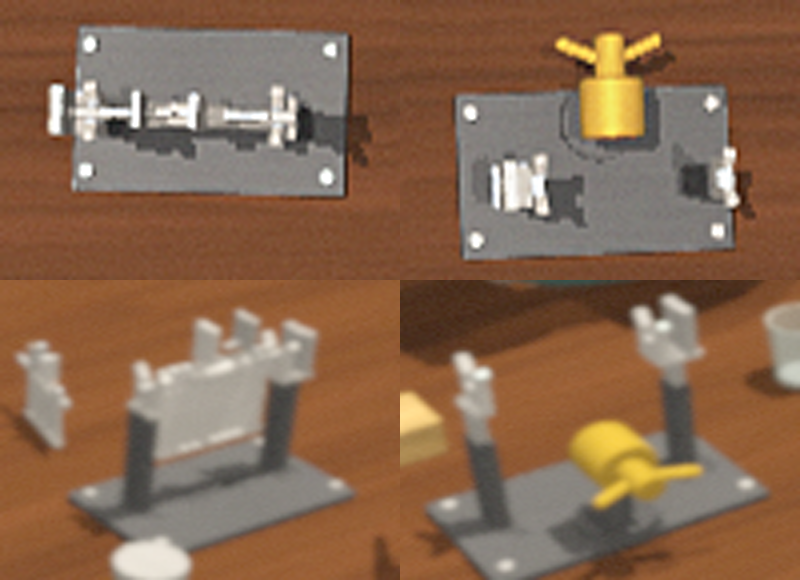

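The crop confirms it. The middle-sized guard hangs on the burnerless frame, tabs at crop (135/195,110), keeper at (55,110), which is towards world +y. The burner frame also has its keeper on the left, at crop (515,185). Next I'll measure both base plates and their features.

```bash
cat >> h.py <<'E'
from scipy.spatial.transform import Rotation as Ro
def campose(d,st=None):
    if "hand_eye" in d:
        T=np.eye(4);T[:3,:3]=Ro.from_euler('xyz',st["eef_rot"]).as_matrix();T[:3,3]=st["position"]
        H=T@np.array(d["hand_eye"]); return H[:3,:3],H[:3,3]
    return Ro.from_euler('xyz',d["attitude"]).as_matrix(),np.array(d["origin"])
def ray(d,uv,st=None):
    R,o=campose(d,st);uv=np.atleast_2d(uv).astype(float)
    c=np.stack([(uv[:,0]-d["cx"])/d["fx"],-(uv[:,1]-d["cy"])/d["fy"],-np.ones(len(uv))],1)
    return o,c@R.T
def onplane(d,uv,z,st=None):
    o,r=ray(d,uv,st); return o+r*((z-o[2])/r[:,2])[:,None]
def cloud(d,st=None):
    v,u=np.mgrid[0:400,0:640]
    o,r=ray(d,np.stack([u.ravel(),v.ravel()],1),st)
    return (o+r*d["depth"].reshape(-1,1)).reshape(400,640,3)
def proj(d,P,st=None):
    R,o=campose(d,st); c=(np.atleast_2d(P)-o)@R
    return np.stack([d["cx"]+d["fx"]*c[:,0]/-c[:,2], d["cy"]-d["fy"]*c[:,1]/-c[:,2]],1)
E
python3 - <<'E'
from h import *
d=np.load("pics/top0.npy",allow_pickle=True).item()
im=d["image"];hsv=cv2.cvtColor(im,cv2.COLOR_BGR2HSV)
m=((hsv[...,1]<60)&(hsv[...,2]>60)&(hsv[...,2]<150)).astype(np.uint8)
for name,(x0,x1,y0,y1) in dict(rest=(200,295,170,240),burner=(335,435,185,250)).items():
    mm=np.zeros_like(m);mm[y0:y1,x0:x1]=m[y0:y1,x0:x1]
    mm=cv2.morphologyEx(mm,cv2.MORPH_OPEN,np.ones((3,3)))
    cs,_=cv2.findContours(mm,0,2);pts=np.vstack([c for c in cs if cv2.contourArea(c)>300])[:,0]
    P=onplane(d,pts,0.01)[:,:2]
    r=cv2.minAreaRect((P*1000).astype(np.float32));print(name,r,pts.min(0),pts.max(0))
C=cloud(d)
for name,(x0,x1,y0,y1) in dict(rest=(200,295,170,240),burner=(335,435,185,250)).items():
    P=C[y0:y1,x0:x1].reshape(-1,3)
    h=np.histogram(P[:,2],np.arange(-.01,.25,.01));print(name,h[0])
    for lo,hi in((.005,.02),(.11,.13),(.13,.15),(.15,.17),(.17,.18),(.18,.215)):
        q=P[(P[:,2]>lo)&(P[:,2]<hi)]
        if len(q):print(lo,len(q),q.min(0).round(3),q.max(0).round(3))
E
```

```text
rest ((573.8367309570312, 197.7081298828125), (213.87416076660156, 129.80360412597656), 87.75821685791016) [213 181] [281 223]
burner ((518.8411254882812, -229.1317901611328), (129.45399475097656, 212.91131591796875), 0.8757191300392151) [349 197] [417 239]
rest [2170 2926 1000    4    5    7    4   12   22    1    1    7    5   38
   29   42  142  103   49    9   21   30    0    0    0]
0.005 2291 [0.456 0.053 0.005] [0.678 0.348 0.019]
0.11 43 [0.547 0.116 0.113] [0.578 0.28  0.129]
0.13 71 [0.547 0.12  0.13 ] [0.581 0.28  0.15 ]
0.15 245 [0.543 0.117 0.15 ] [0.584 0.288 0.17 ]
0.17 49 [0.551 0.124 0.17 ] [0.581 0.287 0.18 ]
0.18 60 [0.55  0.178 0.181] [0.576 0.223 0.208]
burner [1820 2863 1046   75    3    6    6    3    7   34  140  166   69    0
   17   55   39   18   49   51    1    0    0    0    0]
0.005 2288 [ 0.418 -0.393  0.005] [ 0.622 -0.078  0.02 ]
0.11 69 [ 0.543 -0.249  0.11 ] [ 0.587 -0.219  0.118]
0.13 72 [ 0.494 -0.308  0.133] [ 0.523 -0.138  0.15 ]
0.15 57 [ 0.491 -0.305  0.15 ] [ 0.526 -0.142  0.17 ]
0.17 49 [ 0.488 -0.304  0.17 ] [ 0.531 -0.144  0.18 ]
0.18 52 [ 0.491 -0.305  0.18 ] [ 0.528 -0.143  0.191]
```

```bash
python3 - <<'E'
from h import *
env.goto([0.509,-0.233,0.40],[np.pi,0,0.015])
st=monitor.sense();d=eyes.get_image("wrist");d["st"]=st
np.save("pics/wb0.npy",d,allow_pickle=True);cv2.imwrite("pics/wb0.png",d["image"])
print(d["hand_eye"],d["fx"],d["cx"],d["cy"],st["time"],st["position"])
env.goto([0.564,0.194,0.40],[np.pi,0,-0.039])
st=monitor.sense();d=eyes.get_image("wrist");d["st"]=st
np.save("pics/wr0.npy",d,allow_pickle=True);cv2.imwrite("pics/wr0.png",d["image"])
print(st["time"],st["position"],st["contact_force"],st["eef_rot"])
E
```

```text
[[-1.70830962e-04  9.54350076e-01  2.98690312e-01  8.39650033e-02]
 [ 9.99999541e-01  4.44782318e-04 -8.49197799e-04 -5.87763986e-04]
 [-9.43284154e-04  2.98690030e-01 -9.54349714e-01 -1.93552599e-01]
 [ 0.00000000e+00  0.00000000e+00  0.00000000e+00  1.00000000e+00]] 343.1534395864186 319.81864256447375 201.73307783570948 2.1667 [ 0.50884155 -0.23359859  0.39950221]
3.8 [0.56424667 0.19312235 0.40004432] [-0.46023515 -0.36846254 -0.24356694] [ 3.14144663e+00 -1.41685079e-04 -3.99380618e-02]
```

View pics/wb0.png

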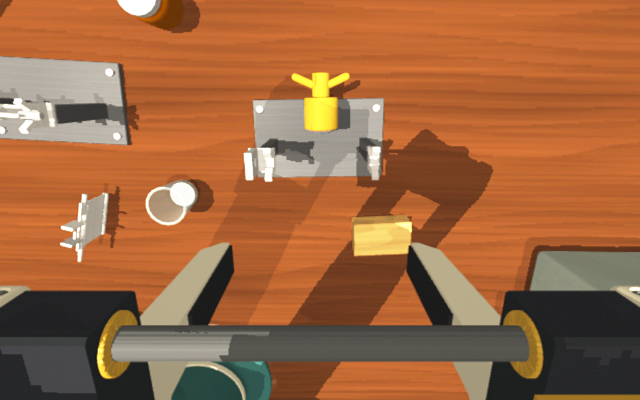

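View pics/wr0.png

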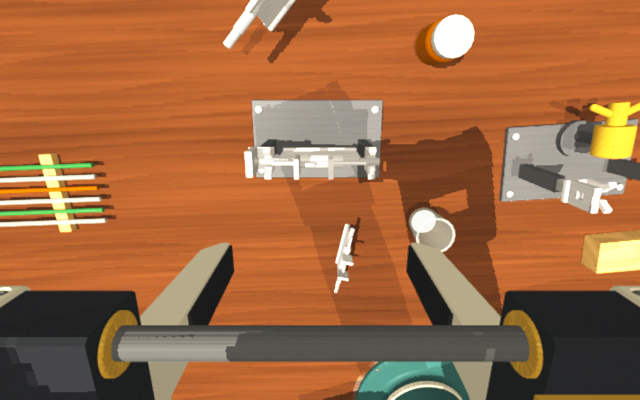

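```bash
python3 - <<'E'
from h import *
for n,o,y in(("wr1",[0.564,0.194],-.039),("wb1",[0.509,-0.233],.015)):
    if n=="wb1": env.goto([o[0]-.13*np.cos(y),o[1]-.13*np.sin(y),0.24],[np.pi,0,y])
    else: env.servo_line([o[0]-.13*np.cos(y),o[1]-.13*np.sin(y),0.24],feed=.2)
    env.dwell(.1)
    st=monitor.sense();d=eyes.get_image("wrist");d["st"]=st
    np.save(f"pics/{n}.npy",d,allow_pickle=True);cv2.imwrite(f"pics/{n}.png",d["image"])
    print(st["time"],st["position"],st["eef_rot"])
E
```

```text
5.1333 [0.43472445 0.19905708 0.24062522] [-3.14135152e+00 -6.40042437e-04 -3.93262963e-02]
6.8917 [ 0.37946579 -0.23430886  0.24001088] [-3.14152669e+00 -6.31525220e-05  1.62868328e-02]
```

View pics/wr1.png

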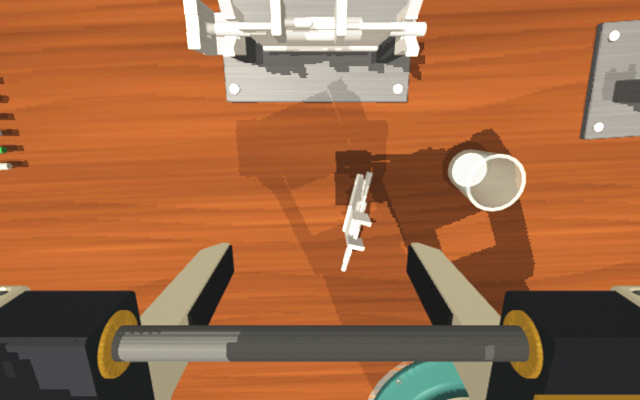

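View pics/wb1.png

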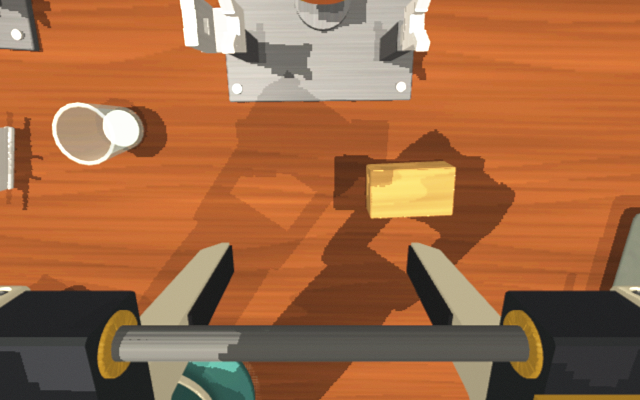

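The frames sit at the top edge of both views, because the camera looks back towards the fingers. I'll retake both with the TCP about 5 cm behind the hinge line.

```bash
python3 - <<'E'
from h import *
for n,o,y in(("wb2",[0.509,-0.233],.015),("wr2",[0.564,0.194],-.039)):
    p=[o[0]-.05*np.cos(y),o[1]-.05*np.sin(y),0.24]
    if n=="wr2": env.goto(p,[np.pi,0,y])
    else: env.servo_line(p,feed=.15)
    env.dwell(.1)
    st=monitor.sense();d=eyes.get_image("wrist");d["st"]=st
    np.save(f"pics/{n}.npy",d,allow_pickle=True);cv2.imwrite(f"pics/{n}.png",d["image"])
    print(st["time"],st["position"],st["eef_rot"])
a=cv2.resize(cv2.imread("pics/wb2.png")[:250,150:470],(768,600))
b=cv2.resize(cv2.imread("pics/wr2.png")[:250,150:470],(768,600))
cv2.imwrite("pics/cwb2.png",a);cv2.imwrite("pics/cwr2.png",b)
E
```

```text
7.725 [ 0.45842501 -0.23378156  0.24023139] [ 3.14133320e+00 -2.75456088e-04  1.47151624e-02]
9.4667 [0.51432011 0.19504683 0.24006992] [ 3.14154384e+00 -1.29850442e-04 -4.02811802e-02]
```

View pics/cwb2.png

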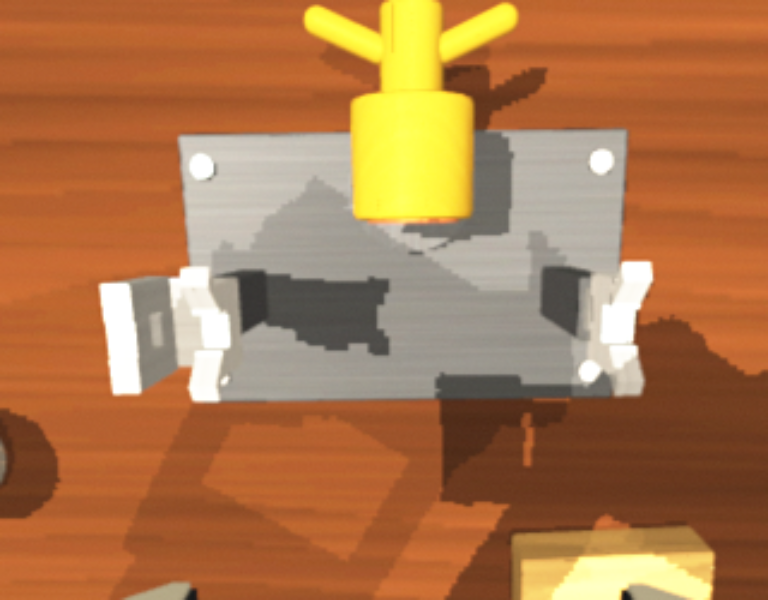

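View pics/cwr2.png

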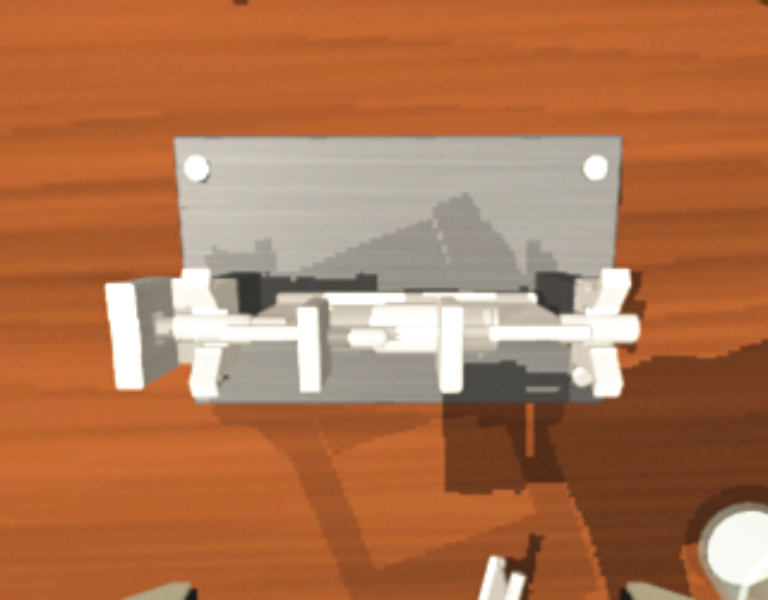

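Both views are clear: burner keeper top at crop (120,340), hooks at (210,335) and (625,325); rest keeper top at (125,337), tabs at (310,350) and (450,348). Next I'll get heights from depth and the frame poses from the base corners and hook tops.

```bash
python3 - <<'E'
from h import *
for n in("wb2","wr2"):
    d=np.load(f"pics/{n}.npy",allow_pickle=True).item();st=d["st"]
    C=cloud(d,st);im=d["image"];hsv=cv2.cvtColor(im,cv2.COLOR_BGR2HSV)
    # base
    m=((C[...,2]>0.004)&(C[...,2]<0.016)&(hsv[...,1]<70)).astype(np.uint8);m[245:]=0;m[:,:180]=0;m[:,450:]=0
    m=cv2.morphologyEx(m,cv2.MORPH_OPEN,np.ones((3,3)))
    cs,_=cv2.findContours(m,0,2);pts=np.vstack([c for c in cs if cv2.contourArea(c)>200])[:,0]
    P=onplane(d,pts,0.01,st)[:,:2];print(n,cv2.minAreaRect((P*1000).astype(np.float32)))
    # screws
    w=((hsv[...,2]>225)&(hsv[...,1]<40)).astype(np.uint8)
    k,l,s,c=cv2.connectedComponentsWithStats(w)
    for i in range(1,k):
        if s[i,1]<240 and 180<c[i,0]<450 and s[i,4]>8:
            q=C[l==i];z=np.median(q[:,2]);print(c[i].round(1),s[i,4],"z %.4f"%z,onplane(d,c[i],z,st)[0].round(4))
    # depth stats by regions (crop coords)
    regs=dict(keeper=(112,295,130,385),hookL=(190,370,220,395),hookR=(612,350,640,390),hookLu=(185,270,205,290),hookRu=(630,268,645,290))
    if n=="wr2": regs=dict(keeper=(115,295,133,380),hookL=(195,350,215,390),hookR=(600,350,618,390),tabP=(303,320,318,385),tabF=(445,320,460,385))
    for k2,(a,b,e,f) in regs.items():
        q=C[int(b/2.4)+1:int(f/2.4),150+int(a/2.4)+1:150+int(e/2.4)].reshape(-1,3)
        print(k2,len(q),np.percentile(q[:,2],[5,25,50,75,95]).round(4),np.median(q,0).round(4))
E
```

```text
wb2 ((521.4365234375, -230.6351318359375), (128.9254150390625, 213.75759887695312), 1.5278050899505615)
[400.2  66.7] 84 z 0.0144 [ 0.5739 -0.3237  0.0144]
[233.3  68.9] 91 z 0.0137 [ 0.5688 -0.1331  0.0137]
[409.7 130.1] 554 z 0.1711 [ 0.5177 -0.3003  0.1711]
[233.  137.2] 876 z 0.1696 [ 0.5103 -0.1665  0.1696]
[200.  140.1] 553 z 0.1862 [ 0.5099 -0.147   0.1862]
[395.1 153.9] 65 z 0.0145 [ 0.474  -0.3258  0.0145]
keeper 259 [0.1851 0.1857 0.1862 0.1869 0.1875] [ 0.5093 -0.147   0.1862]
hookL 99 [0.1774 0.1789 0.1807 0.1817 0.1825] [ 0.4957 -0.1696  0.1807]
hookR 160 [0.1714 0.1747 0.1787 0.1809 0.1827] [ 0.501  -0.3007  0.1787]
hookLu 49 [0.1798 0.1806 0.1813 0.182  0.1828] [ 0.5267 -0.1687  0.1813]
hookRu 40 [0.1795 0.1803 0.1811 0.182  0.1829] [ 0.529  -0.3005  0.1811]
wr2 ((575.8638305664062, 197.85986328125), (213.78135681152344, 128.7549591064453), 87.68807983398438)
[231.3  69.5] 87 z 0.0142 [0.6294 0.2918 0.0142]
[397.7  69.5] 81 z 0.0143 [0.6217 0.1018 0.0143]
[247.3 138.3] 1330 z 0.1639 [0.5679 0.2498 0.1639]
[350.  135.4] 1985 z 0.1591 [0.5663 0.1695 0.1591]
[201.7 139.2] 503 z 0.1731 [0.5696 0.2821 0.1731]
[347.7 123.3] 128 z 0.0732 [0.5687 0.1645 0.0732]
[271.6 124.4] 17 z 0.0734 [0.5708 0.2426 0.0734]
[401.9 154.3] 215 z 0.1652 [0.5507 0.1294 0.1652]
[392.1 156.4] 45 z 0.0152 [0.5221 0.1062 0.0152]
[348.7 257.9] 201 z 0.0068 [0.3824 0.1608 0.0068]
[360.1 259. ] 212 z 0.0665 [0.4106 0.1518 0.0665]
keeper 245 [0.1718 0.1726 0.1732 0.1738 0.1745] [0.569  0.2826 0.1732]
hookL 112 [0.1579 0.1604 0.1647 0.168  0.1694] [0.5565 0.2606 0.1647]
hookR 96 [0.1577 0.1608 0.1646 0.1678 0.1695] [0.5509 0.128  0.1646]
tabP 130 [0.2015 0.202  0.2025 0.2029 0.2035] [0.5659 0.2209 0.2025]
tabF 130 [0.2013 0.2021 0.2024 0.2027 0.2035] [0.5643 0.1812 0.2024]
```

```bash
python3 - <<'E'
from h import *
for n,lo,hi in(("wb2",.1785,.1835),("wr2",.1655,.1705)):
    d=np.load(f"pics/{n}.npy",allow_pickle=True).item();st=d["st"];C=cloud(d,st)
    m=((C[...,2]>lo)&(C[...,2]<hi)).astype(np.uint8);m[245:]=0;m[:,:180]=0;m[:,450:]=0
    k,l,s,c=cv2.connectedComponentsWithStats(m,connectivity=4)
    for i in range(1,k):
        if s[i,4]>15:
            q=C[l==i];r=cv2.minAreaRect((q[:,:2]*1000).astype(np.float32));print(n,c[i].round(1),s[i,4],q.mean(0).round(4),q.min(0).round(4),q.max(0).round(4))
    m=((C[...,2]>lo+.0055)&(C[...,2]<hi+.007)).astype(np.uint8);m[245:]=0;m[:,:180]=0;m[:,230:]=0
    q=C[m>0];print("keeper",cv2.minAreaRect((q[:,:2]*1000).astype(np.float32)),np.median(q,0))
E
```

```text
wb2 [414.2 114.2] 131 [ 0.5298 -0.3     0.1807] [ 0.5256 -0.3043  0.1786] [ 0.5334 -0.2958  0.1833]
wb2 [230.6 116.6] 121 [ 0.5262 -0.1685  0.1807] [ 0.5223 -0.1725  0.1785] [ 0.5294 -0.1642  0.1831]
wb2 [207.5 140. ] 98 [ 0.5093 -0.1507  0.1812] [ 0.4937 -0.1514  0.1786] [ 0.5249 -0.1499  0.1835]
wb2 [410.9 159. ] 124 [ 0.4974 -0.3007  0.1806] [ 0.4933 -0.3053  0.1786] [ 0.5017 -0.2968  0.1835]
wb2 [234.4 161.2] 114 [ 0.4939 -0.1693  0.1806] [ 0.4898 -0.1733  0.1785] [ 0.4976 -0.1651  0.1831]
keeper ((509.24224853515625, -146.87989807128906), (32.23137664794922, 9.0347261428833), 1.4423965215682983) [ 0.50988014 -0.14705339  0.18624328]
wr2 [231.1 117.1] 112 [0.5846 0.2595 0.1676] [0.58   0.2556 0.1655] [0.5884 0.2635 0.1703]
wr2 [405.5 116.7] 115 [0.5795 0.1281 0.1676] [0.5754 0.1236 0.1656] [0.5831 0.1321 0.1699]
wr2 [208.7 138.6] 85 [0.5692 0.2785 0.1679] [0.5532 0.2777 0.1656] [0.5848 0.2794 0.1703]
wr2 [234.3 159.6] 102 [0.5522 0.2608 0.1676] [0.5483 0.2569 0.1655] [0.5562 0.2651 0.1703]
wr2 [402.3 159.6] 104 [0.5469 0.1295 0.1676] [0.5429 0.1253 0.1656] [0.5511 0.1334 0.17  ]
keeper ((569.1370849609375, 282.36273193359375), (8.999042510986328, 32.15519332885742), 88.45164489746094) [0.56972175 0.28206202 0.17313228]
```

Hook prongs agree closely with the other measurements:

| | Mid-hook position | Yaw | Hinge axis z |
|---|---|---|---|
| Rest | (0.5658, 0.1945) | -0.0396 | 0.150 (given) |
| Burner | (0.5118, -0.2346) | +0.0270 | about 0.163 (13 mm higher) |

Next is the grasp.

```bash
python3 - <<'E'
from h import *
def show(t):
    s=monitor.sense();print(t,round(s["time"],2),s["position"].round(4),s["eef_rot"].round(4),s["contact_force"].round(1),s["ft_torque"].round(2),round(s["gripper_width"],3))
hand.move_gripper(0.75,20)
show("o")
env.servo_line([.5658,.1945,.22],feed=.12,frame=[np.pi,0,-.0396]); show("above")
c=env.servo_line([.5658,.1945,.1695],feed=.06,contact_N=6);show(c)
for g in(.5,.42,.36):
    hand.move_gripper(g,20);show(g)
E
```

```text
o 10.12 [0.514 0.196 0.24 ] [-3.1416  0.     -0.0389] [-0.2 -0.  -0.1] [ 0.01  0.04 -0.02] 0.748
above 10.74 [0.5656 0.1945 0.22  ] [ 3.1416e+00  3.0000e-04 -3.9700e-02] [ 0.3 -0.4 -1. ] [ 0.02  0.03 -0.02] 0.749
False 11.73 [0.566  0.1945 0.17  ] [-3.1414e+00 -6.0000e-04 -3.9600e-02] [ 0.1  0.2 -0.1] [ 0.04 -0.04  0.01] 0.75
0.5 12.34 [0.5659 0.1947 0.1698] [-3.1411e+00 -5.0000e-04 -3.9400e-02] [0.4 5.4 4.5] [ 0.99 -0.08 -0.  ] 0.502
0.42 12.74 [0.5659 0.1947 0.1698] [-3.1411e+00 -5.0000e-04 -3.9500e-02] [0.2 5.9 4.4] [ 1.08 -0.08 -0.03] 0.419
0.36 13.1 [0.566  0.1931 0.1697] [ 3.1392e+00 -3.0000e-04 -4.0500e-02] [-0.5 -6.6  5.5] [-1.07  0.07  0.01] 0.366
```

The fixed tab makes contact with the flap sitting at its -y play limit, so I'll shift the hand by 1.6 mm to relieve the side load and then finish the squeeze.

```bash
cat >> h.py <<'E'
def show(t):
    s=monitor.sense();print(t,round(s["time"],2),s["position"].round(4),s["eef_rot"].round(4),s["contact_force"].round(1),s["ft_torque"].round(2),round(s["gripper_width"],3),flush=True)
E
python3 - <<'E'
from h import *
env.servo_line([.5658,.1929,.1695],feed=.02,frame=[np.pi,0,-.0396]);show("shift")
hand.move_gripper(.30,25);show("close")
d=eyes.get_image("wrist");cv2.imwrite("pics/g1.png",cv2.resize(d["image"][60:310,150:470],(768,600)))
E
```

```text
shift 13.35 [0.5659 0.1927 0.1697] [ 3.1413e+00 -4.0000e-04 -3.9800e-02] [0.6 0.8 5.8] [ 0.35  0.01 -0.  ] 0.363
close 13.58 [0.5659 0.1923 0.1698] [ 3.1405e+00 -4.0000e-04 -4.0000e-02] [ 0.  -0.9  6.1] [-0.2   0.03 -0.01] 0.336
```

View pics/g1.png

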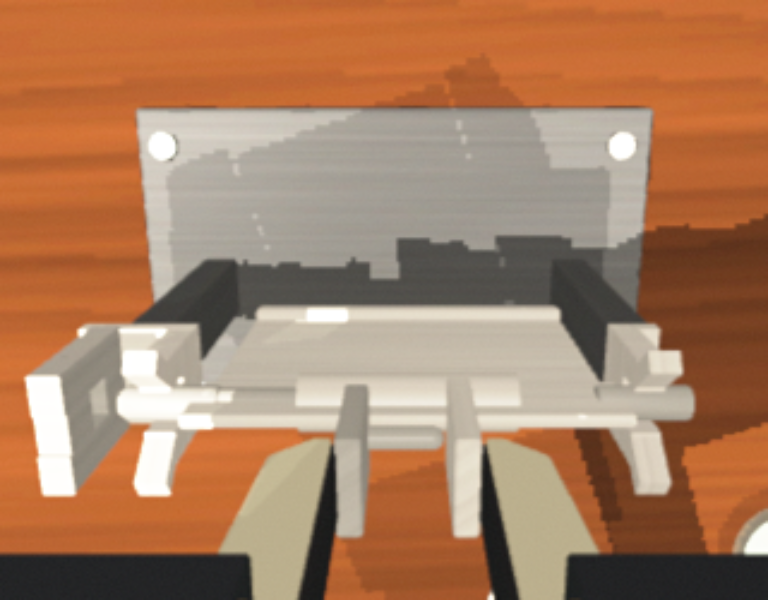

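The pin end at crop (120,400) is clear of the keeper hole and both tabs are squeezed. Now I'll lift: first a little, then recentre, then up.

```bash
python3 - <<'E'
from h import *
hand.move_gripper(.30,30)
y=.1929
env.servo_line([.5658,y,.1725],feed=.03);show("l3")
env.servo_line([.5658,y+.0015,.180],feed=.03);show("l10")
env.servo_line([.5658,y+.0015,.24],feed=.1);show("up1")
env.servo_line([.5658,y+.0015,.33],feed=.18);show("up2")
d=eyes.get_image("wrist");cv2.imwrite("pics/g2.png",cv2.resize(d["image"][60:310,150:470],(768,600)))
E
```

```text
l3 14.1 [0.5655 0.1926 0.1719] [ 3.1408e+00  1.0000e-03 -3.9700e-02] [-0.5  0.1 -4.6] [ 0.02  0.01 -0.02] 0.331
l10 14.51 [0.5659 0.1945 0.1802] [-3.1416e+00 -3.0000e-04 -3.9500e-02] [-0.4 -0.1 -4.3] [-0.02 -0.01 -0.02] 0.333
up1 15.26 [0.5657 0.1944 0.2395] [ 3.1414e+00  6.0000e-04 -3.9600e-02] [ 1.   0.5 -3.3] [ 0.05  0.02 -0.03] 0.335
up2 15.91 [0.5657 0.1944 0.3285] [ 3.1411e+00  1.5000e-03 -3.9600e-02] [ 0.1 -0.1 -4.6] [ 0.01  0.01 -0.03] 0.334
```

View pics/g2.png

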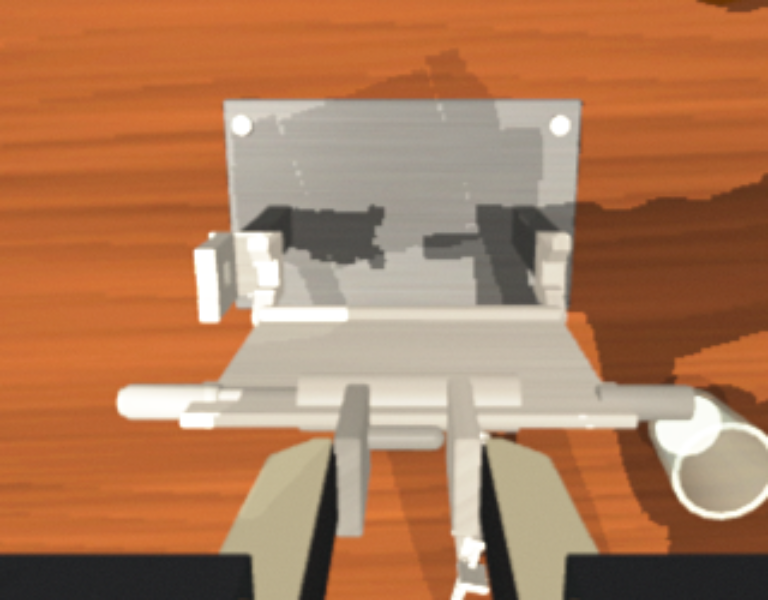

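```bash
python3 - <<'E'
from h import *
env.servo_line([.5118,-.2346,.33],feed=.25,frame=[np.pi,0,.027]);show("over")
env.dwell(.3)
env.servo_line([.5118,-.2346,.222],feed=.10);show("down");env.dwell(.1)
st=monitor.sense();d=eyes.get_image("wrist");d["st"]=st;np.save("pics/g3.npy",d,allow_pickle=True);cv2.imwrite("pics/g3.png",cv2.resize(d["image"][60:310,150:470],(768,600)))
show("")
C=cloud(d,st)
for nm,lo,hi in(("prong",.1785,.1835),("stubs",.201,.212),("tabs",.230,.26)):
    m=((C[...,2]>lo)&(C[...,2]<hi)).astype(np.uint8);m[:,:160]=0;m[:,470:]=0;m[300:]=0
    k,l,s,c=cv2.connectedComponentsWithStats(m,connectivity=4)
    for i in range(1,k):
        if s[i,4]>25:
            q=C[l==i];print(nm,c[i].round(1),s[i,4],q.mean(0).round(4),q.min(0).round(4),q.max(0).round(4))
E
```

```text
over 17.84 [ 0.5119 -0.2339  0.3301] [-3.1415e+00 -2.0000e-04  2.7900e-02] [ 0.2  0.5 -3.7] [0.04 0.03 0.09] 0.333
down 19.38 [ 0.512  -0.2347  0.2228] [ 3.1411e+00 -1.0000e-03  2.7000e-02] [-1.   0.4 -3.2] [-0.03 -0.    0.  ] 0.332
 19.52 [ 0.512  -0.2347  0.2225] [ 3.1412e+00 -7.0000e-04  2.7000e-02] [ 0.8 -0.6 -3.8] [0.06 0.01 0.03] 0.334
prong [228.1 193.7] 113 [ 0.5265 -0.1684  0.1806] [ 0.5227 -0.1724  0.1785] [ 0.5299 -0.1644  0.1829]
prong [412.4 193.5] 118 [ 0.5302 -0.3     0.1808] [ 0.5255 -0.3043  0.1785] [ 0.5334 -0.2958  0.1832]
prong [201.7 203.8] 87 [ 0.5185 -0.1492  0.1811] [ 0.5063 -0.1511  0.1786] [ 0.5258 -0.1421  0.1835]
prong [320.7 213.1] 365 [ 0.5138 -0.235   0.1811] [ 0.512  -0.2899  0.1785] [ 0.5157 -0.179   0.1835]
prong [232.  238.9] 31 [ 0.4914 -0.1695  0.1803] [ 0.4898 -0.1731  0.1786] [ 0.493  -0.165   0.1821]
prong [408.3 238.9] 32 [ 0.4948 -0.3009  0.1802] [ 0.4933 -0.3049  0.1789] [ 0.4963 -0.2968  0.182 ]
stubs [268.  223.6] 1595 [ 0.5147 -0.2004  0.207 ] [ 0.5053 -0.2454  0.201 ] [ 0.5203 -0.1544  0.212 ]
stubs [394.4 224.8] 992 [ 0.5161 -0.2829  0.2074] [ 0.5095 -0.3122  0.201 ] [ 0.5208 -0.2468  0.212 ]
stubs [357.5 238.5] 32 [ 0.5062 -0.2592  0.2082] [ 0.5048 -0.2643  0.2061] [ 0.5076 -0.254   0.2105]
tabs [292.7 252.6] 900 [ 0.516  -0.2199  0.2515] [ 0.499  -0.2243  0.23  ] [ 0.5239 -0.2053  0.26  ]
tabs [346. 253.] 898 [ 0.5167 -0.2479  0.252 ] [ 0.5003 -0.2621  0.2301] [ 0.5247 -0.2435  0.2599]
tabs [325.8 243.3] 39 [ 0.5122 -0.2378  0.2305] [ 0.5102 -0.2415  0.23  ] [ 0.5144 -0.2344  0.2314]
```

View pics/g3.png

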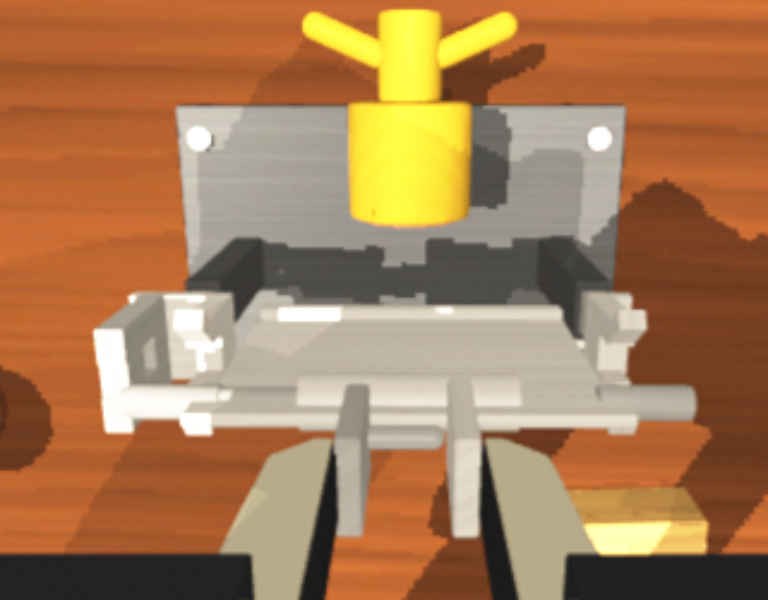

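The flap hangs level over the hooks: the pin end at crop (110,400) is inside the keeper, and both stubs line up with the hooks. Now I'll lower it by touch.

```bash
python3 - <<'E'
from h import *
c=env.servo_line([.5118,-.2346,.190],feed=.04,contact_N=6);show(c)
if not c:
    c=env.servo_line([.5118,-.2346,.178],feed=.012,contact_N=6);show(c)
    env.dwell(.2);show("settle")
st=monitor.sense();d=eyes.get_image("wrist");d["st"]=st;np.save("pics/g4.npy",d,allow_pickle=True);cv2.imwrite("pics/g4.png",cv2.resize(d["image"][60:310,150:470],(768,600)))
E
```

```text
False 20.48 [ 0.5119 -0.2346  0.1903] [ 3.1414e+00 -3.0000e-04  2.7000e-02] [ 0.7 -0.4 -4.3] [-0.01  0.03  0.01] 0.33
True 21.12 [ 0.5119 -0.2348  0.1829] [ 3.1411e+00 -4.0000e-04  2.6900e-02] [-0.5 -1.7  5.1] [ 0.02  0.01 -0.02] 0.334
settle 21.32 [ 0.5118 -0.2348  0.1829] [ 3.1412e+00 -2.0000e-04  2.6900e-02] [ 0.2 -2.2  6.3] [ 0.01 -0.06 -0.02] 0.335
```

View pics/g4.png

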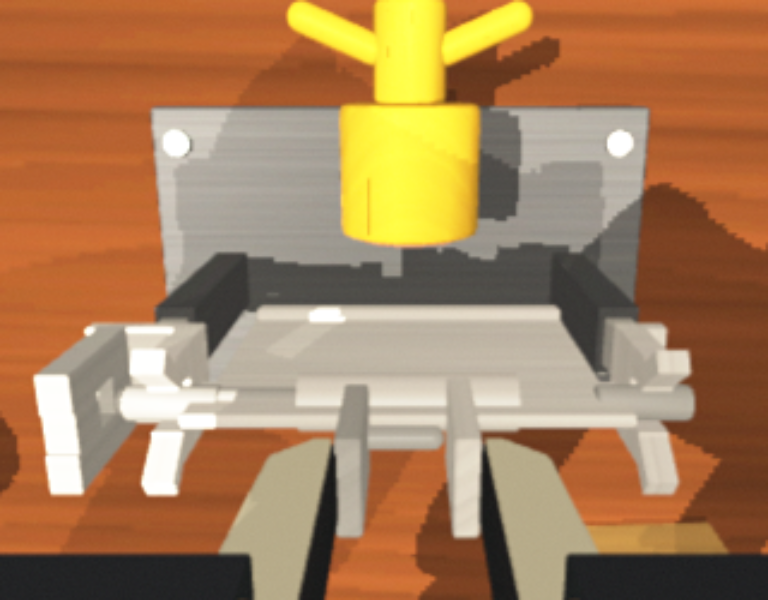

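Contact came at TCP z 0.1829, as predicted, with a moment near zero, so both stubs are bearing in the hooks. The pin at crop (125,400) is level with the keeper hole. Now I'll let the pin out gradually.

```bash
python3 - <<'E'
from h import *
for g in(.42,.54,.75): hand.move_gripper(g,20);show(g)
d=eyes.get_image("wrist");cv2.imwrite("pics/g5.png",cv2.resize(d["image"][60:310,150:470],(768,600)))
E
```

```text
0.42 21.78 [ 0.5118 -0.2339  0.1825] [-3.1402e+00  3.0000e-04  2.7300e-02] [-0.   5.4  5.1] [1.11 0.04 0.  ] 0.423
0.54 22.23 [ 0.5115 -0.2344  0.182 ] [-3.1409e+00  1.2000e-03  2.7100e-02] [-0.3  4.6  3.8] [ 0.95  0.02 -0.02] 0.539
0.75 22.79 [ 0.5114 -0.2346  0.1817] [-3.1411e+00  1.6000e-03  2.6800e-02] [-0.1  0.1  0.2] [-0.    0.01  0.01] 0.746
```

View pics/g5.png

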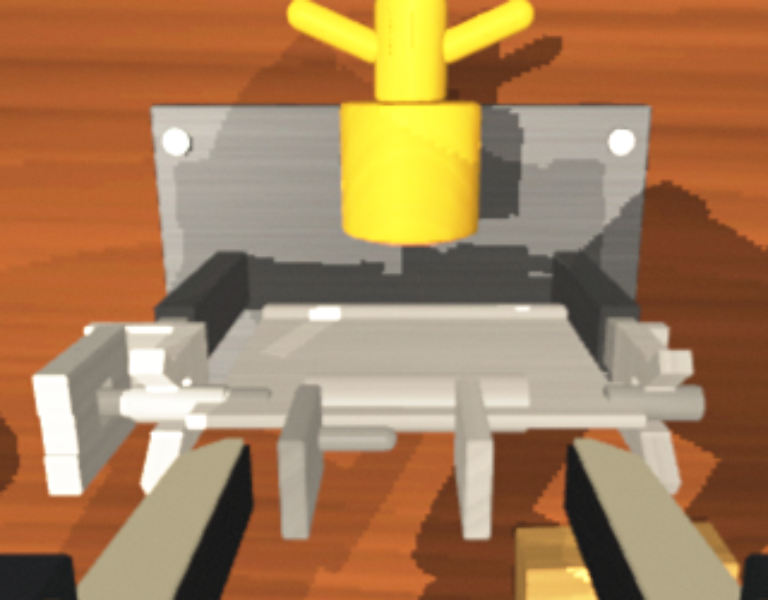

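The pin enters the keeper hole at crop (105,400) and the tabs have sprung apart. Now I'll retreat straight up and check from above and from the scene camera.

```bash
python3 - <<'E'
from h import *
p=monitor.sense()["position"]
env.servo_line([p[0],p[1],.25],feed=.06,frame=[np.pi,0,.027]);show("up")
env.servo_line([.5118-.05,-.2346,.26],feed=.12);env.dwell(.1)
st=monitor.sense();d=eyes.get_image("wrist");d["st"]=st;np.save("pics/g6.npy",d,allow_pickle=True)
a=cv2.resize(d["image"][:250,150:470],(512,400))
C=cloud(d,st)
for nm,lo,hi in(("keeper",.1845,.189),("prong",.1785,.1835),("tabs",.213,.218),("stub",.160,.171)):
    m=((C[...,2]>lo)&(C[...,2]<hi)).astype(np.uint8);m[:,:160]=0;m[:,470:]=0;m[250:]=0
    k,l,s,c=cv2.connectedComponentsWithStats(m,connectivity=4)
    for i in range(1,k):
        if s[i,4]>25:
            q=C[l==i];print(nm,c[i].round(1),s[i,4],q.mean(0).round(4),q.min(0).round(4),q.max(0).round(4))
env.servo_line([.44,-.2346,.36],feed=.2)
s=eyes.get_image("scene")["image"][170:290,170:320]
s=cv2.resize(s,(500,400),interpolation=cv2.INTER_CUBIC)
cv2.imwrite("pics/g6.png",cv2.resize(np.hstack([a,s]),(800,316)));show("end")
E
```

```text
up 24.12 [ 0.5113 -0.2345  0.2495] [-3.1413e+00  5.0000e-04  2.7000e-02] [-0.7 -0.7  0.5] [-0.05 -0.   -0.01] 0.75
keeper [208.5 140.4] 453 [ 0.5097 -0.1469  0.1861] [ 0.4936 -0.1514  0.1845] [ 0.5253 -0.1423  0.1882]
prong [237.1 118.9] 103 [ 0.5263 -0.1685  0.1806] [ 0.5222 -0.1726  0.1785] [ 0.5299 -0.1645  0.1829]
prong [407.2 118.7] 101 [ 0.53   -0.3     0.1807] [ 0.5265 -0.3039  0.1786] [ 0.5335 -0.2961  0.1832]
prong [215.3 139.6] 74 [ 0.5098 -0.1507  0.181 ] [ 0.4937 -0.1515  0.1785] [ 0.525  -0.15    0.1834]
prong [239.9 159.9] 95 [ 0.4943 -0.1693  0.1806] [ 0.4906 -0.1732  0.1786] [ 0.4982 -0.165   0.1831]
prong [404.  160.4] 102 [ 0.4974 -0.3008  0.1805] [ 0.4933 -0.3051  0.1785] [ 0.5013 -0.2969  0.1832]
tabs [285.7 146.5] 301 [ 0.511  -0.2092  0.2152] [ 0.4992 -0.2123  0.2131] [ 0.5228 -0.2059  0.2179]
tabs [343.1 146.6] 302 [ 0.512  -0.2489  0.2153] [ 0.5004 -0.2522  0.2133] [ 0.5239 -0.2458  0.2174]
stub [240.1 134.6] 583 [ 0.5126 -0.1672  0.1666] [ 0.5054 -0.2002  0.1602] [ 0.5254 -0.1424  0.1709]
stub [391.9 134.8] 499 [ 0.5159 -0.2922  0.1672] [ 0.5087 -0.314   0.16  ] [ 0.5283 -0.2551  0.171 ]
stub [315.  131.8] 277 [ 0.5168 -0.2288  0.1688] [ 0.5133 -0.246   0.165 ] [ 0.5194 -0.2114  0.171 ]
stub [319.2 145.6] 136 [ 0.5056 -0.2325  0.1685] [ 0.5036 -0.2466  0.1657] [ 0.5084 -0.2117  0.171 ]
stub [353.9 145.2] 56 [ 0.5068 -0.2612  0.1689] [ 0.5046 -0.2661  0.1647] [ 0.509  -0.2561  0.1709]
stub [221.7 150. ] 49 [ 0.4993 -0.1509  0.1658] [ 0.4937 -0.1514  0.1603] [ 0.5051 -0.1497  0.1709]
stub [245.1 148.5] 59 [ 0.5013 -0.1709  0.1669] [ 0.4951 -0.1732  0.1609] [ 0.504  -0.1649  0.171 ]
stub [398.1 148.5] 54 [ 0.5047 -0.2985  0.1664] [ 0.4985 -0.3049  0.1605] [ 0.5075 -0.2966  0.171 ]
end 25.56 [ 0.4401 -0.2345  0.3581] [-3.1403e+00  2.0000e-03  2.7100e-02] [ 0.2 -0.  -1.2] [-0.    0.   -0.06] 0.753
```

View pics/g6.png

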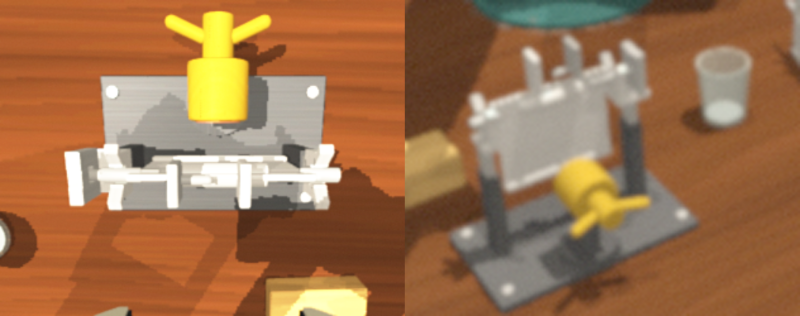

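The flap hangs level in both hooks (left view, stubs at (110,175) and (330,175)) with its pin in the keeper at (85,178). The tabs are 39.7 mm apart, so the pin is fully out. Tab tops stand 29.1 mm above the keeper top, against 29.2 mm on the parking frame, so it is fully down.

```bash
python3 -c "
from h import *
print(order.job_done())"
```

```text
the job is handed in; nothing more can be done
None
```

The guard flap now hangs on the burner frame the same way round, with its pin sprung out into the keeper hole. I handed the job in after about 26 s of the 54 s allowed.

- **What I did:** I squeezed the tabs on the parking frame until the pin drew clear and lifted the flap off. I lowered it by touch onto the burner hooks, let the pin out in steps, and backed the arm straight up and away.
- **Seating:** contact came at tool height 0.1829 m, exactly where sight had put it (hinge axis about 163 mm). The tab tops stand 29.1 mm above the keeper top, against 29.2 mm on the parking frame.
- **Pin:** the tabs are 39.7 mm apart centre to centre (40 mm means fully out), and the pin is seen going into the hole.
- **Forces:** every reading I took at the tool was under about 10 N, well below the 30 N limit on the frames.
- **Surroundings:** the glassware and the wood block were never approached, and the gripper touches nothing.
- **Disagreements:** the top camera put the burner frame about 0.65° and 3 mm off the wrist camera, so I used the wrist values, which matched the hooks. While I squeezed at the parking frame, the flap slid to its -y limit and pressed the hand sideways with 6.6 N. I relieved that with a 1.6 mm shift before lifting.

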